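# Hold glass tubing in the tube cutter for scoring

### The arm

A 6-joint arm with a two-finger parallel gripper is mounted at the origin on a cart in front of the work surface, level with it; the furniture and walls round the work are solid. World frame = base frame: x ahead of the robot, y to its left, z up, the work surface at z = 0. Lengths are in mm, angles in rad, forces in N, time in s.
With the tool pointing down it reaches from about 275 to 1000 mm from the base axis. Payload 8.4 kg.
Tool frame: the origin (TCP) lies on the mounting face of the last link; the fingertips stand 173 mm ahead of it and the grasp point (between the pads) lies 155 mm ahead of it (arm.tip_reach is the distance from the TCP to the fingertips, in mm); z points along the fingers, y is the line along which they close (so a half turn about z gives the same grasp; the last joint's range is limited). The gripper opens to 85 mm and grips with 20 to 120 N. Pads are 22 mm wide; open, the fingers measure 114 mm over their backs; the gripper's body (76 mm by 85 mm) begins 54 mm behind the grasp point. The pads swing forward as they close: fully open they stand 13 mm farther back than shut.
Start: joints at [1.257, 0.353, 1.633, -0, 1.155, -0.002], TCP at [191.732, 594.868, 404.681] pointing down, gripper open.
Joint ranges: [-2.63, 2.63], [-0.92, 2.1], [0.06, 2.66], [-1.3, 4.44], [0, 2.69], [-3.02, 3.02]. Speed limits (rad/s): [2.22, 2.22, 2.79, 3.14, 3.14, 3.14].

### API

Orientations are given as a unit quaternion [x, y, z, w].
In Python, from plant import arm, camera, get_calibration, job gives the robot as it stands. The module is installed in compiled form; this text tells all that it offers.
- The arm moves only by the tool jog_arm, never from a script. Its argument "steps" is a list of rows, each an object of numbers: "wx", "wy", "wz": the turn, a rotation vector about the tool's x, y, z in rad; "tx", "ty", "tz": the shift along the tool's x, y, z in cm; "gripper": the opening, from 0 (shut) to 1 (fully open). A call has 1 to 20 rows; each row is the pose to reach, as a shift and turn from the pose commanded when the call began, along the tool's axes at that moment; what a row does not reach only later rows make up. A row lasts 1/12 s, in which the tool goes at most 41.7 mm and 7.16 degrees, less where a joint would pass 70% of its speed; a pose out of reach is approached as far as the arm can. A call with a gripper value outside its range is refused whole. The fingers move at their own pace and stop on an object; "grip_force" is the grip in N (left out, the last holds). Time passes only in rows, so rows that repeat a pose let the fingers close. It gives the time, the measured TCP pose, the force, the opening and the grip force at its end, in the units of the state.
- arm.get_state(): the state, without advancing time (a new reading comes with each control period).
- camera(name): name is "side" or "top" or "wrist"; returns the picture (420x560x3 uint8, blue, green, red); there is no depth.
- get_calibration(name): a dict with "mtx" (3x3 intrinsics, pixels), "position" and "rotation" of the camera in the world. Camera axes: x right, y up, looking along -z (the intrinsics and any distortion apply to the point x, -y, -z); pixel columns grow to the right and rows downward; lengths in mm; the calibration is good to about 2 mm. A picture is of the moment at which its call begins: read the wrist's pose just before it. get_calibration takes no time and is no camera call; for the wrist camera it gives the pose at the moment of the call.
- job.sign_off(): hands the job in; it is judged then, once.
The state is a dict: "time_s": time; "joints": joint angles; "dq": joint speeds; "joint_torque": joint torques, N m; "position": TCP position; "tool_rot": TCP orientation; "wrist_force": force on the tool from outside, world axes, zero at the start; "moment": the same for the moment, N m; "finger_gap": finger opening in mm; "gripper_force": force on a finger pad.
Only numpy, scipy, OpenCV 4.12 (cv2) and the standard library are available. Lean on these libraries where they do the work, as an engineer would, in place of code of your own. Each camera call takes 0.05 s, during which the arm holds its last target. There are 200 camera calls.

### The job

Take the amber glass tube from its white rest, feed it flat along the bed of the tube cutter, through the blue portal and under the scoring wheel without bumping the wheel, gently up to the stop; the stop is set for length and must not be shifted. Then press the tube with one diagonal push into the corner between fence and bed, so that it bears firmly (not brutally) on both along the fence with its end still touching the stop, and finish while holding it so, ready to be scored. Leave the other things on the bench alone.

Things in the scene. Friction and masses are not known exactly. Their poses are not given: they have to be found in the camera images.
- tube: amber glass tube, outside diameter 20 mm, 250 mm long, 80 g, loose; origin at mid-length on its axis, its y axis runs along the tube. At the start it lies in the white rest with its axis 40 mm above the worktop, the two ends free of the rest
- rest: white plastic rest, fixed, 64 x 140 mm base, 45 mm high; origin at the centre of its underside. Its two saddles (50 mm in x, 12 mm thick) stand at y = -55 and +55 mm; the tube lies along its y axis in notches 22 mm wide, open upwards
- cutter: bench cutter for glass tubing, fixed, seldom square to the robot. Origin on the worktop in the scoring wheel's plane, below the fence face; x points from bed to fence (away from the robot), y along the fence against the feed: the tube is fed towards -y. Blue portal at y = -11 to +11 mm, open from the fence face to x = -35 mm; cross-bar underside 66 mm, top of its knob 96 mm above the worktop
- cutter_bed: grey bed plate of the cutter, part of it (same origin and axes as the cutter): top 18 mm above the worktop, from y = -130 to +100 mm and x = -54 to +38 mm. The tail of a tube that touches the stop stands out beyond the bed's +y end. Bed and fence are polished: glass slides easily on them (friction about 0.2)
- cutter_fence: aluminium fence of the cutter, part of it (same origin and axes as the cutter): face at x = 0, 14 mm high above the bed, 6 mm thick, from y = -110 to +95 mm
- scoring_wheel: small steel wheel hanging in the portal over the tube's line, part of the cutter (same origin and axes); its lowest point is 28 mm above the bed, 8 mm above a tube that lies on the bed
- cut_corner (a point): the point where the fence face meets the bed top in the wheel's plane (cutter frame 0, 0, 18 mm); axes as the cutter. The axis of a tube lying home in the corner of fence and bed is at x = -10 mm, z = +10 mm from here; a push of 10 to 25 N seats it
- stop_face (a point): point on the tube's line in the +y face of the steel stop, which the tube's end is to touch; axes as the cutter. The tube's centre is then 125 mm from it. The stop plate spans x = -21.5 to -1.5 mm and 2 to 24 mm above the bed; its carriage and clamping screw behind the fence rise to 58 mm above the worktop
- stop (a joint): setting of the stop: distance in m from the wheel's plane to the stop's face (0.05 to 0.09); clamped, slips under a push of about 30 N
- marker: marker pen lying on the bench, 16 x 130 mm, loose, to be left alone
- stopwatch: blue stopwatch lying on the bench, 58 mm across, loose, to be left alone
- wash_bottle: wash bottle with pink top, 75 x 62 x 205 mm, standing, loose, to be left alone
- bottle: small bottle with a blue cap, 52 mm across, 100 mm high, standing, loose, to be left alone
Things that resemble listed ones, but are neither listed nor needed, are in the scene too. Leave any green look-alike of the rest alone.

How it is judged:
By the outcome, as a careful person would: the job done as asked, in the order asked, and still so for the second after the job is handed in, while the arm keeps its last pose, push and grip.
It also fails if it takes over 58 s, if anything falls off the work surface, if the arm or the gripper's body presses on something with over 40 N, if the wrist force passes 120 N, or if a joint passes its speed limit or range.

## Working session

There is one attempt and no reset: what is moved stays moved. The work goes in short steps, Python scripts to look and compute and a tool call to move; the robot and the scene stay as the last step left them, time stands still between calls to the robot, and variables do not carry over. Pictures are saved under pics/ and viewed, at most 10 in all, crops included, and the job is handed in when it is done.

Besides the shell and the picture viewer there is one more tool, called after "Emit:" as name(argument=value, ...), one argument or row to a line, values as JSON. jog_arm: Moves the arm, as the interface text tells. Its arguments: {"type":"object","properties":{"steps":{"type":"array","items":{"type":"object","properties":{"wx":{"type":"number"},"wy":{"type":"number"},"wz":{"type":"number"},"tx":{"type":"number"},"ty":{"type":"number"},"tz":{"type":"number"},"gripper":{"type":"number"}}}},"grip_force":{"type":"number"}},"required":["steps"]}

```bash
mkdir -p pics; python3 - <<'E'
from plant import arm,camera,get_calibration
import cv2,numpy as np
for n in("side","top","wrist"):
    c=get_calibration(n);print(n,{k:np.round(v,4).tolist() for k,v in c.items()})
    i=camera(n);cv2.imwrite(f"pics/{n}0.png",i)
s=arm.get_state();print(s['position'],s['tool_rot'],s['time_s'],s['finger_gap'])
E
```

```text
side {'mtx': [[501.597, 0.0, 279.9171], [0.0, 501.597, 206.2113], [0.0, 0.0, 1.0]], 'position': [-330.5698, -820.8217, 914.0817], 'rotation': [0.4468, -0.1652, -0.2936, 0.8288]}
top {'mtx': [[545.6702, 0.0, 273.5137], [0.0, 545.6702, 218.5853], [0.0, 0.0, 1.0]], 'position': [366.4431, 171.3397, 1860.837], 'rotation': [-0.0316, 0.0226, 0.7095, -0.7036]}
wrist {'mtx': [[295.1966, 0.0, 278.5136], [0.0, 295.1966, 209.1058], [0.0, 0.0, 1.0]], 'position': [125.553, 616.799, 372.4162], 'rotation': [-0.1114, -0.0806, 0.5832, 0.8006]}
[191.68431384 594.68326545 404.11802006] [ 1.55278129e-01  9.87870646e-01 -5.31341423e-04 -8.60011651e-05] 0.15 85.329567006604
```

View pics/top0.png

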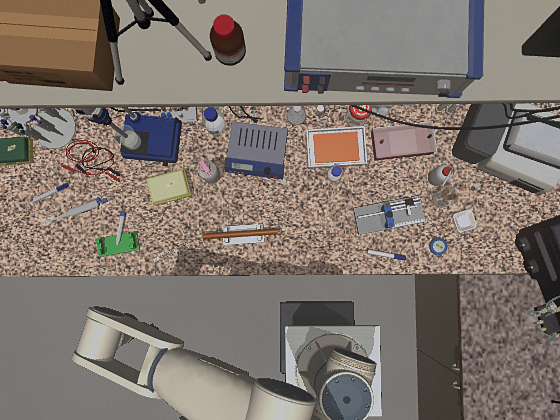

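View pics/side0.png

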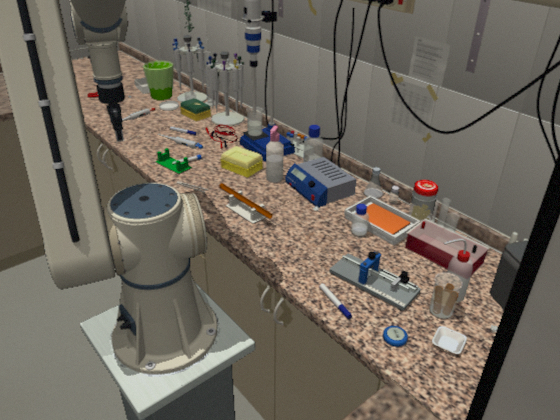

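The top view shows the amber tube in its white rest, centred near (241,234). The cutter's grey bed is near (390,215), with the blue portal near (388,210) and the stop near (408,205). Both lie within reach. Next I'll take enlarged crops for measurement.

```bash
cat > h.py <<'E'
import cv2,numpy as np
from scipy.spatial.transform import Rotation as R
from plant import arm,camera,get_calibration
def proj(n,P,c=None):
    c=c or get_calibration(n);q=R.from_quat(c['rotation']).inv().apply(np.atleast_2d(P)-c['position'])
    q=q*[1,-1,-1];u=q@np.array(c['mtx']).T;return u[:,:2]/u[:,2:]
def ray(n,uv,c=None):
    c=c or get_calibration(n);d=np.linalg.inv(c['mtx'])@[uv[0],uv[1],1]
    return np.array(c['position']),R.from_quat(c['rotation']).apply(d*[1,-1,-1])
def onz(n,uv,z,c=None):
    p,d=ray(n,uv,c);return p+d*(z-p[2])/d[2]
E
python3 - <<'E'
from h import *
t=cv2.imread('pics/top0.png');s=cv2.imread('pics/side0.png')
a=cv2.resize(t[185:245,340:440],None,fx=7,fy=7,interpolation=cv2.INTER_CUBIC)[:,:700]
b=cv2.resize(s[240:315,320:430],None,fx=7,fy=7,interpolation=cv2.INTER_CUBIC)
cv2.imwrite('pics/cutT.png',a);cv2.imwrite('pics/cutS.png',b)
for n,i in(('top',t),('side',s)):
    h=cv2.cvtColor(i,cv2.COLOR_BGR2HSV);m=cv2.inRange(h,(8,170,90),(20,255,255))
    if n=='top': m[:220]=0;m[250:]=0;m[:,:190]=0;m[:,300:]=0
    else: m[:175]=0;m[225:]=0;m[:,:205]=0;m[:,285:]=0
    k,l,st,_=cv2.connectedComponentsWithStats(m);print(st[1:])
    j=1+np.argmax(st[1:,4]);ys,xs=np.nonzero(m);P=np.c_[xs,ys].astype(np.float32)
    r=cv2.minAreaRect(P);print(n,r)
    bx=cv2.boxPoints(r);print(bx)
    w=P.mean(0);u=np.linalg.svd(P-w,full_matrices=False)[2][0];pr=(P-w)@u
    for e in(pr.min(),pr.max()):print('end',w+u*e,onz(n,w+u*e,44 if n=='top' else 40))
E
```

```text
[[252 231   1   1   1]
 [255 231   1   1   1]
 [276 230   1   1   1]
 [223 233   3   1   3]
 [228 233   3   1   3]
 [236 232   1   1   1]
 [240 232   1   1   1]
 [203 235   3   1   3]
 [207 234   1   1   1]
 [209 234   1   1   1]
 [242 235   3   1   3]
 [246 235   1   1   1]
 [249 235   1   1   1]
 [263 234   1   1   1]
 [203 237   1   1   1]
 [231 236   2   1   2]
 [235 236   1   1   1]]
top ((239.51536560058594, 233.72308349609375), (3.9217188358306885, 73.3086166381836), 86.05481719970703)
[[202.81299 234.28877]
 [275.9479  229.24498]
 [276.21774 233.1574 ]
 [203.08282 238.20119]]
end [276.08566 231.99318] [461.28597076 185.66561393  44.        ]
end [202.91997 235.13774] [452.8664668  429.93940354  44.        ]
[[220 183  52  35 275]]
side ((245.26821899414062, 200.3733673095703), (60.20726013183594, 4.922053337097168), 31.82744789123535)
[[218.39311 186.58882]
 [220.98882 182.40685]
 [272.1433  214.15791]
 [269.5476  218.33989]]
end [219.76352 184.37944] [453.17265543 441.64521703  40.        ]
end [270.85947 216.2255 ] [469.59950482 182.54390717  40.        ]
```

View pics/cutT.png

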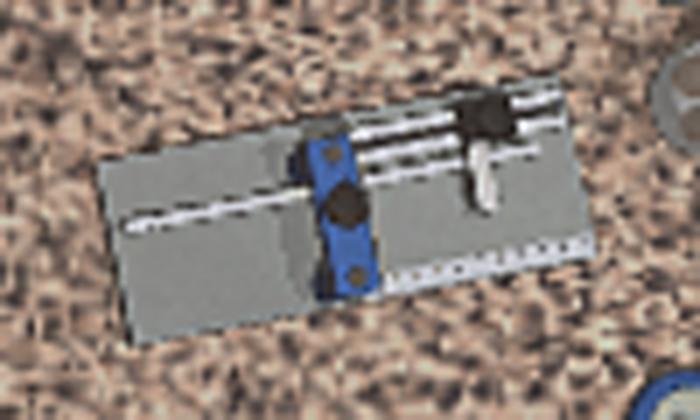

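View pics/cutS.png

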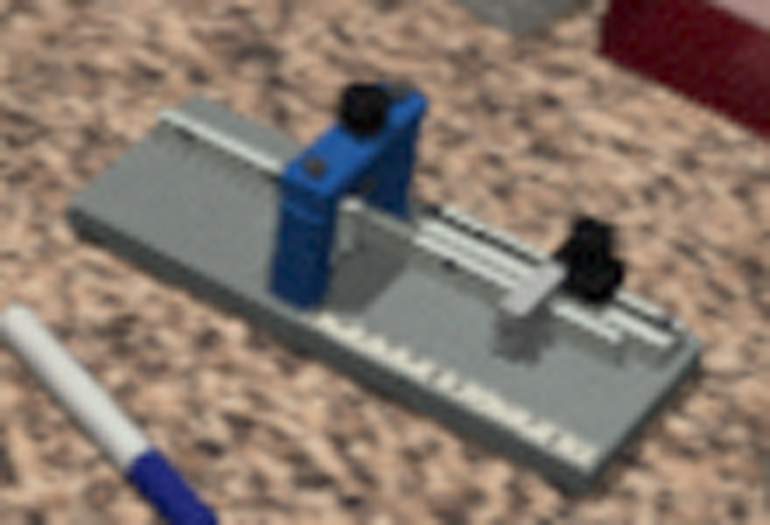

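The two crops show the bed corners. In the top crop they are at (99,160), (558,80), (595,257) and (134,345). In the side crop they are at (70,210), (200,97), (700,350) and (590,472). The stop's +y face is near (470,165) in the top crop. I'll fit the cutter pose from these.

```bash
python3 - <<'E'
from h import *
from scipy.optimize import least_squares
L=np.array([[38,100],[38,-130],[-54,-130],[-54,100]])
T=np.array([[99,160],[558,80],[595,257],[134,345]])/7+[340-.43,185-.43]
S=np.array([[200,97],[700,350],[590,472],[70,210]])/7+[320-.43,240-.43]
def fit(P):
    f=lambda v:(R.from_euler('z',v[2]).apply(np.c_[L,0*L[:,0]])[:,:2]+v[:2]-P).ravel()
    r=least_squares(f,[480,-150,0]);return r.x,np.abs(r.fun).max(),r.x[2]*57.3
for n,P in(('top',T),('side',S)):
    print(n,fit(np.array([onz(n,p,18)[:2] for p in P])))
v=fit(np.array([onz('top',p,18)[:2] for p in T]))[0]
for n,p,z in(('top',np.array([468,155])/7+[339.57,184.57],42),('top',np.array([478,205])/7+[339.57,184.57],42),('top',np.array([355,296])/7+[339.57,184.57],70)):
    w=onz(n,p,z);print(R.from_euler('z',-v[2]).apply(w-[v[0],v[1],0]))
for a in (0.3,1.0): pass
E
```

```text
top (array([ 5.23484557e+02, -1.80334057e+02,  1.72165082e-01]), np.float64(2.677085109969198), np.float64(9.86505920690661))
side (array([ 5.25433457e+02, -1.81533621e+02,  1.84139510e-01]), np.float64(4.125255193227872), np.float64(10.55119392760752))
[  6.43538819 -71.95675356  42.        ]
[-17.8843194  -71.90556647  42.        ]
[-50.65940343  -0.10475385  70.        ]
```

Emit:
jog_arm(
  steps=[
    {"tx":-54.6,"ty":-69.0,"tz":5.4,"wz":1.08,"gripper":1},
    {"tx":-54.6,"ty":-69.0,"tz":5.4,"wz":1.08,"gripper":1},
    {"tx":-54.6,"ty":-69.0,"tz":5.4,"wz":1.08,"gripper":1},
    {"tx":-54.6,"ty":-69.0,"tz":5.4,"wz":1.08,"gripper":1},
    {"tx":-54.6,"ty":-69.0,"tz":5.4,"wz":1.08,"gripper":1},
    {"tx":-54.6,"ty":-69.0,"tz":5.4,"wz":1.08,"gripper":1},
    {"tx":-54.6,"ty":-69.0,"tz":5.4,"wz":1.08,"gripper":1},
    {"tx":-54.6,"ty":-69.0,"tz":5.4,"wz":1.08,"gripper":1},
    {"tx":-54.6,"ty":-69.0,"tz":5.4,"wz":1.08,"gripper":1},
    {"tx":-54.6,"ty":-69.0,"tz":5.4,"wz":1.08,"gripper":1},
    {"tx":-54.6,"ty":-69.0,"tz":5.4,"wz":1.08,"gripper":1},
    {"tx":-54.6,"ty":-69.0,"tz":5.4,"wz":1.08,"gripper":1},
    {"tx":-54.6,"ty":-69.0,"tz":5.4,"wz":1.08,"gripper":1},
    {"tx":-54.6,"ty":-69.0,"tz":5.4,"wz":1.08,"gripper":1},
    {"tx":-54.6,"ty":-69.0,"tz":5.4,"wz":1.08,"gripper":1},
    {"tx":-54.6,"ty":-69.0,"tz":5.4,"wz":1.08,"gripper":1},
    {"tx":-54.6,"ty":-69.0,"tz":5.4,"wz":1.08,"gripper":1},
    {"tx":-54.6,"ty":-69.0,"tz":5.4,"wz":1.08,"gripper":1},
    {"tx":-54.6,"ty":-69.0,"tz":5.4,"wz":1.08,"gripper":1},
    {"tx":-54.6,"ty":-69.0,"tz":5.4,"wz":1.08,"gripper":1},
  ],
)

```text
invalid input at $.steps[0]: expected keys wx, wy, wz, tx, ty, tz, gripper
```

Emit:
jog_arm(
  steps=[
    {"tx":-54.6,"ty":-69,"tz":5.4,"wx":0,"wy":0,"wz":1.08,"gripper":1},
    {"tx":-54.6,"ty":-69,"tz":5.4,"wx":0,"wy":0,"wz":1.08,"gripper":1},
    {"tx":-54.6,"ty":-69,"tz":5.4,"wx":0,"wy":0,"wz":1.08,"gripper":1},
    {"tx":-54.6,"ty":-69,"tz":5.4,"wx":0,"wy":0,"wz":1.08,"gripper":1},
    {"tx":-54.6,"ty":-69,"tz":5.4,"wx":0,"wy":0,"wz":1.08,"gripper":1},
    {"tx":-54.6,"ty":-69,"tz":5.4,"wx":0,"wy":0,"wz":1.08,"gripper":1},
    {"tx":-54.6,"ty":-69,"tz":5.4,"wx":0,"wy":0,"wz":1.08,"gripper":1},
    {"tx":-54.6,"ty":-69,"tz":5.4,"wx":0,"wy":0,"wz":1.08,"gripper":1},
    {"tx":-54.6,"ty":-69,"tz":5.4,"wx":0,"wy":0,"wz":1.08,"gripper":1},
    {"tx":-54.6,"ty":-69,"tz":5.4,"wx":0,"wy":0,"wz":1.08,"gripper":1},
    {"tx":-54.6,"ty":-69,"tz":5.4,"wx":0,"wy":0,"wz":1.08,"gripper":1},
    {"tx":-54.6,"ty":-69,"tz":5.4,"wx":0,"wy":0,"wz":1.08,"gripper":1},
    {"tx":-54.6,"ty":-69,"tz":5.4,"wx":0,"wy":0,"wz":1.08,"gripper":1},
    {"tx":-54.6,"ty":-69,"tz":5.4,"wx":0,"wy":0,"wz":1.08,"gripper":1},
    {"tx":-54.6,"ty":-69,"tz":5.4,"wx":0,"wy":0,"wz":1.08,"gripper":1},
    {"tx":-54.6,"ty":-69,"tz":5.4,"wx":0,"wy":0,"wz":1.08,"gripper":1},
    {"tx":-54.6,"ty":-69,"tz":5.4,"wx":0,"wy":0,"wz":1.08,"gripper":1},
    {"tx":-54.6,"ty":-69,"tz":5.4,"wx":0,"wy":0,"wz":1.08,"gripper":1},
    {"tx":-54.6,"ty":-69,"tz":5.4,"wx":0,"wy":0,"wz":1.08,"gripper":1},
    {"tx":-54.6,"ty":-69,"tz":5.4,"wx":0,"wy":0,"wz":1.08,"gripper":1},
  ],
)

```text
time_s: 1.82
position: [483.0, -186.6, 353.4]
tool_rot: [0.641, 0.767, 0.0, -0.0]
wrist_force: [0.9, 1.0, 0.0]
finger_gap: 85.3
gripper_force: 0.0
```

Emit:
jog_arm(
  steps=[
    {"tx":0,"ty":0,"tz":0,"wx":0,"wy":0,"wz":0,"gripper":1},
    {"tx":0,"ty":0,"tz":0,"wx":0,"wy":0,"wz":0,"gripper":1},
    {"tx":0,"ty":0,"tz":0,"wx":0,"wy":0,"wz":0,"gripper":1},
  ],
)

```text
time_s: 2.07
position: [482.4, -184.2, 353.2]
tool_rot: [0.641, 0.767, -0.0, -0.001]
wrist_force: [0.2, -0.1, 0.8]
finger_gap: 85.3
gripper_force: 0.0
```

```bash
python3 - <<'E'
from h import *
import json
c=get_calibration('wrist');i=camera('wrist');cv2.imwrite('pics/w1.png',i)
json.dump({k:np.array(v).tolist() for k,v in c.items()},open('w1.json','w'))
s=arm.get_state();print(s['position'],s['dq'],s['wrist_force'],s['moment'])
cv2.imwrite('pics/w1b.png',cv2.resize(i,None,fx=1.42,fy=1.42,interpolation=cv2.INTER_CUBIC))
E
```

```text
[ 482.37613445 -183.6248398   353.30864046] [ 0.01634143 -0.01141316  0.00567967 -0.00155807 -0.00032065 -0.00162316] [ 0.09423752 -0.51427075  0.05913369] [-0.00761225  0.05361675  0.06057726]
```

View pics/w1b.png

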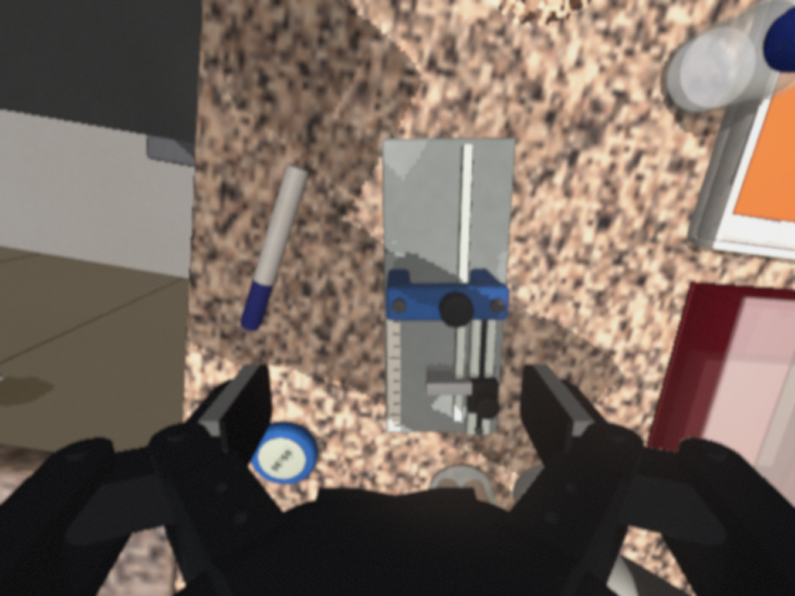

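The wrist view shows the cutter clearly. In the scaled picture the bed corners are at (384,140), (514,139), (496,435) and (387,432). The fence strip runs from (463,145) to the portal at y≈270, and the stop plate's upper edge is at (428–470, 380).

```bash
python3 - <<'E'
from h import *
import json
from scipy.optimize import least_squares
c={k:np.array(v) for k,v in json.load(open('w1.json')).items()}
L=np.array([[-54,100],[38,100],[38,-130],[-54,-130]])
P=np.array([onz('w',(np.array(p)+.5)/1.42-.5,18,c)[:2] for p in[(384,140),(514,139),(496,434),(387,431)]])
f=lambda v:(R.from_euler('z',v[2]).apply(np.c_[L,0*L[:,0]])[:,:2]+v[:2]-P).ravel()
r=least_squares(f,[480,-150,0]);v=r.x;print(v,v[2]*57.3,r.fun.round(1))
for p,z in[((463,146),32),((458,268),32),((428,381),42),((470,379),42),((456,308),96),((387,319),70),((507,286),70)]:
    w=onz('w',(np.array(p)+.5)/1.42-.5,z,c);print(p,R.from_euler('z',-v[2]).apply(w-[v[0],v[1],0]).round(1))
# grey-level profile across fence & bed in columns at row 200/1.42 ; and stop column
g=cv2.cvtColor(cv2.imread('pics/w1.png'),cv2.COLOR_BGR2GRAY)
print(g[125,262:372].tolist());print(g[255:285,310].tolist())
E
```

```text
[ 5.26746763e+02 -1.79165155e+02  1.82952396e-01] 10.483172266859032 [-1.7  0.9  1.9  1.4  0.5  0.6 -0.7 -2.9]
(463, 146) [-0.7 93.7 32. ]
(458, 268) [-1.1 12.7 32. ]
(428, 381) [-21.6 -69.7  42. ]
(470, 379) [  9.1 -68.2  42. ]
(456, 308) [-11.    3.1  96. ]
(387, 319) [-50.5 -12.   70. ]
(507, 286) [23.9  9.2 70. ]
[107, 115, 129, 145, 162, 177, 171, 147, 141, 150, 155, 155, 155, 154, 155, 156, 156, 156, 158, 158, 163, 170, 171, 162, 156, 155, 155, 155, 156, 155, 155, 155, 154, 154, 154, 154, 154, 153, 155, 156, 153, 154, 154, 155, 154, 155, 154, 155, 155, 154, 153, 154, 152, 153, 154, 154, 155, 155, 156, 155, 152, 140, 125, 151, 206, 229, 234, 233, 229, 215, 179, 157, 154, 154, 153, 154, 154, 156, 155, 155, 155, 155, 155, 154, 153, 154, 153, 154, 154, 153, 153, 154, 153, 153, 153, 153, 152, 147, 135, 123, 130, 146, 159, 167, 170, 172, 173, 169, 162, 153]
[115, 107, 101, 98, 95, 92, 87, 82, 81, 82, 81, 82, 83, 89, 107, 130, 146, 151, 149, 148, 147, 147, 148, 155, 166, 173, 176, 176, 176, 176]
```

Emit:
jog_arm(
  steps=[
    {"tx":57,"ty":7.5,"tz":5.3,"wx":0,"wy":0,"wz":0.134,"gripper":1},
    {"tx":57,"ty":7.5,"tz":5.3,"wx":0,"wy":0,"wz":0.134,"gripper":1},
    {"tx":57,"ty":7.5,"tz":5.3,"wx":0,"wy":0,"wz":0.134,"gripper":1},
    {"tx":57,"ty":7.5,"tz":5.3,"wx":0,"wy":0,"wz":0.134,"gripper":1},
    {"tx":57,"ty":7.5,"tz":5.3,"wx":0,"wy":0,"wz":0.134,"gripper":1},
    {"tx":57,"ty":7.5,"tz":5.3,"wx":0,"wy":0,"wz":0.134,"gripper":1},
    {"tx":57,"ty":7.5,"tz":5.3,"wx":0,"wy":0,"wz":0.134,"gripper":1},
    {"tx":57,"ty":7.5,"tz":5.3,"wx":0,"wy":0,"wz":0.134,"gripper":1},
    {"tx":57,"ty":7.5,"tz":5.3,"wx":0,"wy":0,"wz":0.134,"gripper":1},
    {"tx":57,"ty":7.5,"tz":5.3,"wx":0,"wy":0,"wz":0.134,"gripper":1},
    {"tx":57,"ty":7.5,"tz":5.3,"wx":0,"wy":0,"wz":0.134,"gripper":1},
    {"tx":57,"ty":7.5,"tz":5.3,"wx":0,"wy":0,"wz":0.134,"gripper":1},
    {"tx":57,"ty":7.5,"tz":5.3,"wx":0,"wy":0,"wz":0.134,"gripper":1},
    {"tx":57,"ty":7.5,"tz":5.3,"wx":0,"wy":0,"wz":0.134,"gripper":1},
    {"tx":57,"ty":7.5,"tz":5.3,"wx":0,"wy":0,"wz":0.134,"gripper":1},
    {"tx":57,"ty":7.5,"tz":5.3,"wx":0,"wy":0,"wz":0.134,"gripper":1},
    {"tx":57,"ty":7.5,"tz":5.3,"wx":0,"wy":0,"wz":0.134,"gripper":1},
    {"tx":57,"ty":7.5,"tz":5.3,"wx":0,"wy":0,"wz":0.134,"gripper":1},
    {"tx":57,"ty":7.5,"tz":5.3,"wx":0,"wy":0,"wz":0.134,"gripper":1},
    {"tx":57,"ty":7.5,"tz":5.3,"wx":0,"wy":0,"wz":0.134,"gripper":1},
  ],
)

```text
time_s: 3.78
position: [455.3, 389.0, 301.0]
tool_rot: [0.691, 0.722, 0.0, 0.0]
wrist_force: [0.6, -0.4, 0.4]
finger_gap: 85.5
gripper_force: 0.0
```

```bash
python3 - <<'E'
from h import *
s=arm.get_state();c=get_calibration('wrist');i=camera('wrist')
print(s['position'],s['tool_rot'],np.abs(s['dq']).max())
h=cv2.cvtColor(i,cv2.COLOR_BGR2HSV);m=cv2.inRange(h,(6,150,70),(22,255,255))
m=cv2.morphologyEx(m,cv2.MORPH_OPEN,np.ones((3,3)))
k,l,st,_=cv2.connectedComponentsWithStats(m);print(st[1:][st[1:,4]>60])
j=1+np.argmax(st[1:,4]);ys,xs=np.nonzero(l==j)
# per-row left/right edges -> axis at z~40
rows=np.unique(ys);C=np.array([[xs[ys==r].min(),xs[ys==r].max(),r] for r in rows])
W=np.array([onz('w',((a+b)/2,r),40,c)[:2] for a,b,r in C]);p=np.polyfit(W[:,1],W[:,0],1)
print('x=',p,'yaw',-np.degrees(np.arctan(p[0])),'y range',W[:,1].min(),W[:,1].max(),'x at 391',np.polyval(p,391))
print(C[::25].tolist())
cv2.drawContours(i,cv2.findContours((l==j).astype('uint8'),0,2)[0],-1,(0,255,0),1)
cv2.imwrite('pics/w2.png',i)
E
```

```text
[455.28813004 389.0257231  300.95739769] [6.91438057e-01 7.22435749e-01 2.37906229e-05 1.98909103e-05] 0.005277446889043417
[[ 265  160   26  189 3926]]
x= [-6.37406486e-02  4.78981916e+02] yaw 3.6471362080157905 y range 259.9606952298615 433.4672364137295 x at 391 454.05932278165477
[[267, 286, 160], [266, 288, 185], [266, 288, 210], [267, 288, 235], [269, 288, 260], [270, 288, 285], [271, 288, 310], [270, 289, 335]]
```

View pics/w2.png

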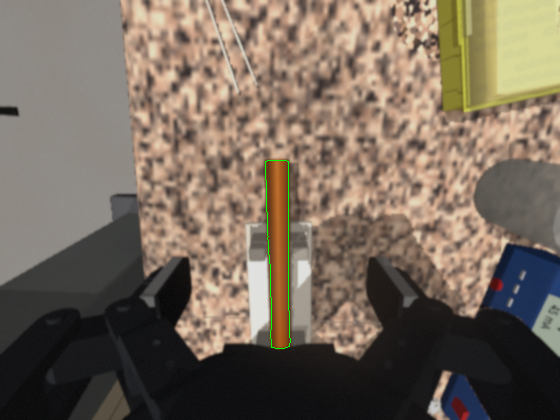

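The picture shows the tube centred between the open fingers, with its tail end at (277,160). The tube's yaw is 3.65°. I'll descend and grip.

Emit:
jog_arm(
  grip_force=50,
  steps=[
    {"tx":0.1,"ty":-0.12,"tz":4,"wx":0,"wy":0,"wz":-0.02,"gripper":1},
    {"tx":0.1,"ty":-0.12,"tz":7,"wx":0,"wy":0,"wz":-0.02,"gripper":1},
    {"tx":0.1,"ty":-0.12,"tz":9,"wx":0,"wy":0,"wz":-0.02,"gripper":1},
    {"tx":0.1,"ty":-0.12,"tz":10.9,"wx":0,"wy":0,"wz":-0.02,"gripper":1},
    {"tx":0.1,"ty":-0.12,"tz":10.9,"wx":0,"wy":0,"wz":-0.02,"gripper":1},
    {"tx":0.1,"ty":-0.12,"tz":10.9,"wx":0,"wy":0,"wz":-0.02,"gripper":0.5},
    {"tx":0.1,"ty":-0.12,"tz":10.9,"wx":0,"wy":0,"wz":-0.02,"gripper":0.5},
    {"tx":0.1,"ty":-0.12,"tz":10.9,"wx":0,"wy":0,"wz":-0.02,"gripper":0.3},
    {"tx":0.1,"ty":-0.12,"tz":10.9,"wx":0,"wy":0,"wz":-0.02,"gripper":0.3},
    {"tx":0.1,"ty":-0.12,"tz":10.9,"wx":0,"wy":0,"wz":-0.02,"gripper":0},
    {"tx":0.1,"ty":-0.12,"tz":10.9,"wx":0,"wy":0,"wz":-0.02,"gripper":0},
    {"tx":0.1,"ty":-0.12,"tz":10.9,"wx":0,"wy":0,"wz":-0.02,"gripper":0},
    {"tx":0.1,"ty":-0.12,"tz":10.9,"wx":0,"wy":0,"wz":-0.02,"gripper":0},
  ],
)

```text
time_s: 4.92
position: [454.2, 391.2, 192.2]
tool_rot: [0.684, 0.73, 0.001, 0.0]
wrist_force: [0.0, 1.2, 4.0]
finger_gap: 18.4
gripper_force: 48.7
```

Emit:
jog_arm(
  steps=[
    {"tx":0,"ty":0,"tz":-1.5,"wx":0,"wy":0,"wz":0,"gripper":0},
    {"tx":0,"ty":0,"tz":-4,"wx":0,"wy":0,"wz":0,"gripper":0},
    {"tx":0,"ty":0,"tz":-6,"wx":0,"wy":0,"wz":0,"gripper":0},
    {"tx":-2,"ty":0,"tz":-6,"wx":0,"wy":0,"wz":0,"gripper":0},
    {"tx":-5,"ty":-0.1,"tz":-6,"wx":0,"wy":0,"wz":-0.02,"gripper":0},
    {"tx":-8.5,"ty":-0.2,"tz":-6,"wx":0,"wy":0,"wz":-0.03,"gripper":0},
    {"tx":-12,"ty":-0.3,"tz":-6,"wx":0,"wy":0,"wz":-0.04,"gripper":0},
    {"tx":-15.5,"ty":-0.35,"tz":-6,"wx":0,"wy":0,"wz":-0.06,"gripper":0},
    {"tx":-19,"ty":-0.4,"tz":-6,"wx":0,"wy":0,"wz":-0.08,"gripper":0},
    {"tx":-22.5,"ty":-0.5,"tz":-6,"wx":0,"wy":0,"wz":-0.1,"gripper":0},
    {"tx":-26,"ty":-0.6,"tz":-6,"wx":0,"wy":0,"wz":-0.116,"gripper":0},
    {"tx":-29,"ty":-0.7,"tz":-6,"wx":0,"wy":0,"wz":-0.116,"gripper":0},
    {"tx":-31.5,"ty":-0.74,"tz":-5.5,"wx":0,"wy":0,"wz":-0.116,"gripper":0},
    {"tx":-33.3,"ty":-0.74,"tz":-5,"wx":0,"wy":0,"wz":-0.116,"gripper":0},
    {"tx":-33.3,"ty":-0.74,"tz":-4,"wx":0,"wy":0,"wz":-0.116,"gripper":0},
    {"tx":-33.3,"ty":-0.74,"tz":-4,"wx":0,"wy":0,"wz":-0.116,"gripper":0},
    {"tx":-33.3,"ty":-0.74,"tz":-4,"wx":0,"wy":0,"wz":-0.116,"gripper":0},
    {"tx":-33.3,"ty":-0.74,"tz":-4,"wx":0,"wy":0,"wz":-0.116,"gripper":0},
  ],
)

```text
time_s: 6.42
position: [468.2, 58.9, 231.6]
tool_rot: [0.64, 0.768, -0.0, -0.0]
wrist_force: [-0.9, 0.4, -0.2]
finger_gap: 18.5
gripper_force: 49.1
```

```bash
cat > look.py <<'E'
from h import *
import sys
tag=sys.argv[1];s=arm.get_state()
print(s['position'],s['tool_rot'],s['wrist_force'],s['moment'],s['finger_gap'],s['time_s'])
t=camera('top');d=camera('side')
a=cv2.resize(t[175:245,310:440],(780,420),interpolation=cv2.INTER_CUBIC)
cv2.imwrite(f'pics/{tag}T.png',t);cv2.imwrite(f'pics/{tag}S.png',d)
o=np.array([525.5,-179.5,0]);Q=R.from_euler('z',10.4,degrees=True)
for n,i,z in(('top',t,0),('side',d,0)):
    h=cv2.cvtColor(i,cv2.COLOR_BGR2HSV);m=cv2.inRange(h,(6,140,70),(22,255,255))
    q=proj(n,Q.apply(np.array([[-12,y,40] for y in range(-90,260,5)]))+o)
    k=np.zeros_like(m);cv2.polylines(k,[q.astype(np.int32)],False,255,9);m&=k
    ys,xs=np.nonzero(m)
    if len(xs)<20: print(n,'few',len(xs));continue
    P=np.c_[xs,ys].astype(float);w=P.mean(0);u=np.linalg.svd(P-w,full_matrices=False)[2][0];pr=(P-w)@u
    for e in(pr.min()-.5,pr.max()+.5):
        for z in map(float,sys.argv[2:]):print(n,'end',(w+u*e).round(1),'z',z,'cutter',Q.inv().apply(onz(n,w+u*e,z)-o).round(1))
b=cv2.resize(d[185:315,290:430],(646,600),interpolation=cv2.INTER_CUBIC);cv2.imwrite(f'pics/{tag}Sc.png',b)
E
python3 look.py a 80
```

```text
[468.20626423  58.94228372 231.6054272 ] [ 6.39994128e-01  7.68379775e-01 -8.90314679e-05 -1.69425814e-04] [-0.90341943  0.3913924  -0.22379067] [ 0.02994952 -0.0160869   0.02766535] 18.48763382510893 6.4167
top end [378.1 217.9] z 80.0 cutter [-16.8  34.9  80. ]
top end [349.7 223.2] z 80.0 cutter [-16.4 129.3  80. ]
side few 0
```

View pics/aSc.png

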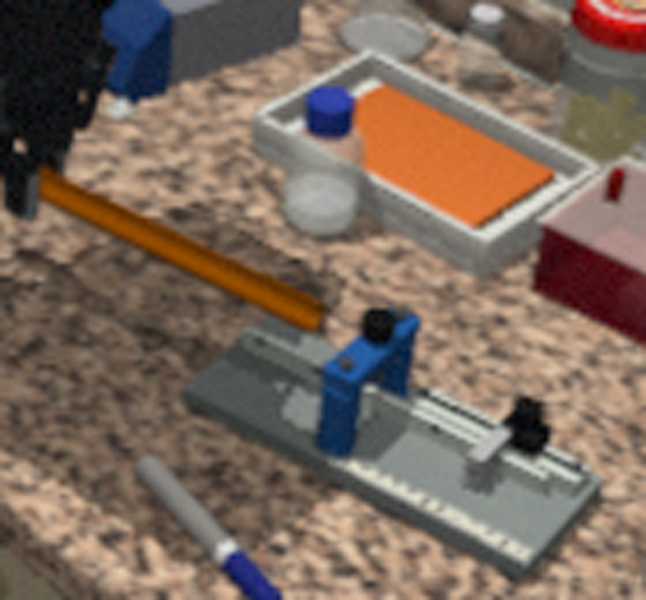

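The side crop shows the tube held level, pointing at the portal, with its front end at (322,318). Triangulating that end gives its height.

```bash
python3 - <<'E'
from h import *
p,d=ray('top',(378.1,217.9));q,e=ray('side',(359.3,253.4))
k=np.linalg.lstsq(np.c_[d,-e],q-p,rcond=None)[0];print(p+d*k[0],q+e*k[1])
E
```

```text
[ 502.45008238 -147.70898902   82.35882482] [ 505.15237851 -150.25472853   83.02217064]
```

Emit:
jog_arm(
  steps=[
    {"tx":0,"ty":0,"tz":2,"wx":0,"wy":0,"wz":0,"gripper":0},
    {"tx":0,"ty":0,"tz":3.5,"wx":0,"wy":0,"wz":0,"gripper":0},
    {"tx":0,"ty":0,"tz":4.5,"wx":0,"wy":0,"wz":0,"gripper":0},
    {"tx":0,"ty":0,"tz":4.9,"wx":0,"wy":0,"wz":0,"gripper":0},
    {"tx":0,"ty":0,"tz":5.0,"wx":0,"wy":0,"wz":0,"gripper":0},
    {"tx":0,"ty":0,"tz":5.0,"wx":0,"wy":0,"wz":0,"gripper":0},
  ],
)

```text
time_s: 7.02
position: [468.3, 58.4, 181.7]
tool_rot: [0.64, 0.768, -0.0, -0.0]
wrist_force: [-0.7, -0.2, -0.4]
finger_gap: 18.7
gripper_force: 49.1
```

```bash
python3 look.py b 28 | tee; python3 -c "
from plant import arm;s=arm.get_state();print(s['wrist_force'],s['moment'])"
```

```text
[468.32448368  58.39305602 181.73078853] [ 6.40146416e-01  7.68252927e-01 -4.89303719e-05 -6.10155632e-05] [-0.68787411 -0.23101919 -0.40995808] [ 0.13421197 -0.01273846 -0.01666115] 18.729685798741524 7.0167
top end [375.7 219.1] z 28.0 cutter [-17.1  33.8  28. ]
top end [348.5 224.1] z 28.0 cutter [-16.3 126.7  28. ]
side end [296.5 236.9] z 28.0 cutter [ -8.3 249.3  28. ]
side end [357.9 268.3] z 28.0 cutter [-9.8 33.6 28. ]
[ 0.14082844 -0.35054985 -0.45472027] [ 0.09629892  0.03036496 -0.02194659]
```

Emit:
jog_arm(
  steps=[
    {"tx":0,"ty":0,"tz":0.05,"wx":0,"wy":0,"wz":0,"gripper":0},
    {"tx":0,"ty":0,"tz":0.1,"wx":0,"wy":0,"wz":0,"gripper":0},
    {"tx":0,"ty":0,"tz":0.15,"wx":0,"wy":0,"wz":0,"gripper":0},
    {"tx":0,"ty":0,"tz":0.15,"wx":0,"wy":0,"wz":0,"gripper":0},
    {"tx":0,"ty":0,"tz":0.15,"wx":0,"wy":0,"wz":0,"gripper":0},
  ],
)

```text
time_s: 7.53
position: [468.3, 58.1, 180.3]
tool_rot: [0.64, 0.768, 0.0, 0.0]
wrist_force: [0.2, 0.5, -0.1]
finger_gap: 18.4
gripper_force: 49.1
```

```bash
python3 -c "
from plant import arm;s=arm.get_state();print(s['position'],s['wrist_force'],s['moment'])"
```

```text
[468.27651597  58.1203471  180.27334791] [ 0.21929444  0.51049854 -0.07319313] [-0.03112943 -0.02088239  0.03572453]
```

Emit:
jog_arm(
  steps=[
    {"tx":0,"ty":0,"tz":0.05,"wx":0,"wy":0,"wz":0,"gripper":0},
    {"tx":0,"ty":0,"tz":0.08,"wx":0,"wy":0,"wz":0,"gripper":0},
    {"tx":0,"ty":0,"tz":0.08,"wx":0,"wy":0,"wz":0,"gripper":0},
  ],
)

```text
time_s: 7.78
position: [468.2, 58.1, 179.3]
tool_rot: [0.64, 0.768, 0.0, 0.0]
wrist_force: [-0.6, -0.1, 0.2]
finger_gap: 18.9
gripper_force: 49.1
```

```bash
python3 -c "
from plant import arm;s=arm.get_state();print(s['position'],s['wrist_force'],s['moment'])"
```

```text
[468.24555177  58.13530252 179.30709272] [-0.63146713 -0.1036738   0.20166167] [-0.13188922 -0.02482189 -0.00514779]
```

Emit:
jog_arm(
  steps=[
    {"tx":-0.5,"ty":0,"tz":-0.05,"wx":0,"wy":0,"wz":0,"gripper":0},
    {"tx":-1.3,"ty":0,"tz":-0.05,"wx":0,"wy":0,"wz":0,"gripper":0},
    {"tx":-2.1,"ty":0,"tz":-0.05,"wx":0,"wy":0,"wz":0,"gripper":0},
    {"tx":-2.9,"ty":0,"tz":-0.05,"wx":0,"wy":0,"wz":0,"gripper":0},
    {"tx":-3.7,"ty":0,"tz":-0.05,"wx":0,"wy":0,"wz":0,"gripper":0},
    {"tx":-4.5,"ty":0,"tz":-0.05,"wx":0,"wy":0,"wz":0,"gripper":0},
    {"tx":-5.3,"ty":0,"tz":-0.05,"wx":0,"wy":0,"wz":0,"gripper":0},
    {"tx":-6,"ty":0,"tz":-0.05,"wx":0,"wy":0,"wz":0,"gripper":0},
    {"tx":-6.5,"ty":0,"tz":-0.05,"wx":0,"wy":0,"wz":0,"gripper":0},
    {"tx":-7,"ty":0,"tz":-0.05,"wx":0,"wy":0,"wz":0,"gripper":0},
    {"tx":-7,"ty":0,"tz":-0.05,"wx":0,"wy":0,"wz":0,"gripper":0},
    {"tx":-7,"ty":0,"tz":-0.05,"wx":0,"wy":0,"wz":0,"gripper":0},
  ],
)

```text
time_s: 8.78
position: [480.9, -10.9, 179.9]
tool_rot: [0.64, 0.768, 0.0, 0.0]
wrist_force: [0.8, -0.0, 1.2]
finger_gap: 18.3
gripper_force: 49.2
```

```bash
python3 look.py c 28;python3 -c "
import cv2
t=cv2.imread('pics/cT.png')[190:240,340:440];s=cv2.imread('pics/cS.png')[230:315,310:430]
import numpy as np
a=cv2.resize(t,(600,300),interpolation=2);b=cv2.resize(s,(400,283),interpolation=2)
o=np.zeros((590,600,3),'uint8');o[:300]=a;o[305:588,:400]=b;cv2.imwrite('pics/cc.png',o)"
```

```text
[480.86377416 -10.93454733 179.8573791 ] [6.40473383e-01 7.67980364e-01 3.06203942e-05 6.55228944e-05] [ 0.7685284  -0.00202448  1.20995867] [-0.08715944 -0.06771675 -0.00715786] 18.252546816019393 8.7833
top end [396.4 215.3] z 28.0 cutter [-17.8 -36.9  28. ]
top end [373.5 219.3] z 28.0 cutter [-16.4  41.   28. ]
side end [315.9 247.1] z 28.0 cutter [-10.  176.5  28. ]
side end [380.  279.1] z 28.0 cutter [ -8.9 -35.   28. ]
```

View pics/cc.png

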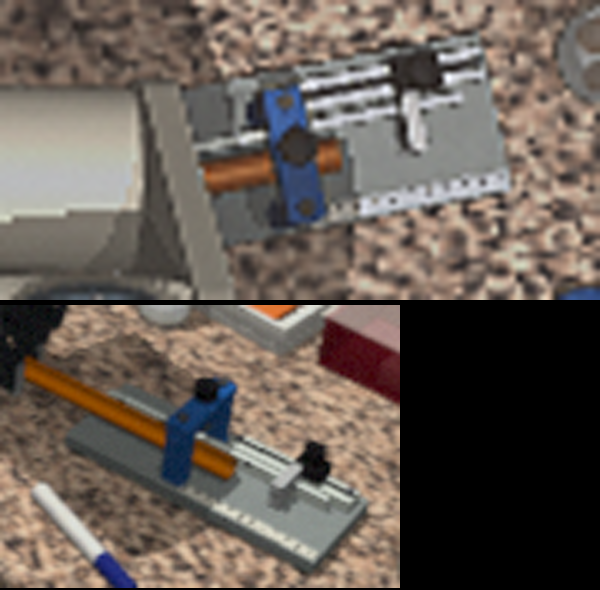

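The picture shows the tube lying on the bed, through the portal and under the wheel. It is parallel to the fence and about 34 mm short of the stop, sitting several mm off the fence. I'll advance and shift slightly towards the fence.

Emit:
jog_arm(
  steps=[
    {"tx":-0.5,"ty":0.1,"tz":0,"wx":0,"wy":0,"wz":0,"gripper":0},
    {"tx":-1,"ty":0.2,"tz":0,"wx":0,"wy":0,"wz":0,"gripper":0},
    {"tx":-1.5,"ty":0.3,"tz":0,"wx":0,"wy":0,"wz":0,"gripper":0},
    {"tx":-2,"ty":0.35,"tz":0,"wx":0,"wy":0,"wz":0,"gripper":0},
    {"tx":-2.3,"ty":0.4,"tz":0,"wx":0,"wy":0,"wz":0,"gripper":0},
    {"tx":-2.5,"ty":0.4,"tz":0,"wx":0,"wy":0,"wz":0,"gripper":0},
    {"tx":-2.5,"ty":0.4,"tz":0,"wx":0,"wy":0,"wz":0,"gripper":0},
    {"tx":-2.5,"ty":0.4,"tz":0,"wx":0,"wy":0,"wz":0,"gripper":0},
  ],
)

```text
time_s: 9.55
position: [489.4, -34.8, 179.9]
tool_rot: [0.64, 0.768, 0.0, 0.0]
wrist_force: [0.4, -0.9, 2.7]
finger_gap: 18.5
gripper_force: 49.2
```

```bash
python3 look.py d 28
```

```text
[489.35271466 -34.80369485 179.90496497] [6.40414094e-01 7.68029789e-01 6.01312703e-05 1.67820696e-04] [ 0.41668312 -0.93613326  2.7492477 ] [-0.1990573 -0.0572952  0.020359 ] 18.53142856794283 9.55
top end [403.6 212.6] z 28.0 cutter [-13.3 -62.5  28. ]
top end [382.2 216.4] z 28.0 cutter [-12.3  10.5  28. ]
side end [324.1 250.7] z 28.0 cutter [ -7.8 148.8  28. ]
side end [389.2 282.8] z 28.0 cutter [ -5.7 -60.8  28. ]
```

Emit:
jog_arm(
  steps=[
    {"tx":-0.1,"ty":0,"tz":-0.02,"wx":0,"wy":0,"wz":0,"gripper":0},
    {"tx":-0.2,"ty":0,"tz":-0.02,"wx":0,"wy":0,"wz":0,"gripper":0},
    {"tx":-0.3,"ty":0,"tz":-0.02,"wx":0,"wy":0,"wz":0,"gripper":0},
    {"tx":-0.4,"ty":0,"tz":-0.02,"wx":0,"wy":0,"wz":0,"gripper":0},
    {"tx":-0.4,"ty":0,"tz":-0.02,"wx":0,"wy":0,"wz":0,"gripper":0},
  ],
)

```text
time_s: 10.07
position: [490.0, -38.7, 180.0]
tool_rot: [0.64, 0.768, -0.0, -0.0]
wrist_force: [-0.3, 0.9, 2.3]
finger_gap: 18.5
gripper_force: 49.3
```

Emit:
jog_arm(
  steps=[
    {"tx":-0.05,"ty":0,"tz":0,"wx":0,"wy":0,"wz":0,"gripper":0},
    {"tx":-0.1,"ty":0,"tz":0,"wx":0,"wy":0,"wz":0,"gripper":0},
    {"tx":-0.1,"ty":0,"tz":0,"wx":0,"wy":0,"wz":0,"gripper":0},
  ],
)

```text
time_s: 10.32
position: [490.2, -39.6, 180.1]
tool_rot: [0.64, 0.768, -0.0, 0.0]
wrist_force: [0.4, -1.0, 2.8]
finger_gap: 18.5
gripper_force: 49.3
```

Emit:
jog_arm(
  steps=[
    {"tx":-0.05,"ty":0,"tz":0,"wx":0,"wy":0,"wz":0,"gripper":0},
    {"tx":-0.1,"ty":0,"tz":0,"wx":0,"wy":0,"wz":0,"gripper":0},
    {"tx":-0.1,"ty":0,"tz":0,"wx":0,"wy":0,"wz":0,"gripper":0},
  ],
)

```text
time_s: 10.57
position: [490.3, -40.6, 180.1]
tool_rot: [0.64, 0.768, 0.0, 0.0]
wrist_force: [-0.0, -0.4, 1.8]
finger_gap: 18.7
gripper_force: 49.3
```

Emit:
jog_arm(
  steps=[
    {"tx":-0.05,"ty":0,"tz":0,"wx":0,"wy":0,"wz":0,"gripper":0},
    {"tx":-0.1,"ty":0,"tz":0,"wx":0,"wy":0,"wz":0,"gripper":0},
    {"tx":-0.1,"ty":0,"tz":0,"wx":0,"wy":0,"wz":0,"gripper":0},
  ],
)

```text
time_s: 10.82
position: [490.5, -41.5, 180.1]
tool_rot: [0.64, 0.768, -0.0, 0.0]
wrist_force: [-0.3, -0.1, 3.8]
finger_gap: 18.5
gripper_force: 49.3
```

Emit:
jog_arm(
  steps=[
    {"tx":-0.05,"ty":0,"tz":0,"wx":0,"wy":0,"wz":0,"gripper":0},
    {"tx":-0.1,"ty":0,"tz":0,"wx":0,"wy":0,"wz":0,"gripper":0},
    {"tx":-0.1,"ty":0,"tz":0,"wx":0,"wy":0,"wz":0,"gripper":0},
  ],
)

```text
time_s: 11.07
position: [490.7, -42.5, 180.0]
tool_rot: [0.64, 0.768, -0.0, 0.0]
wrist_force: [-0.9, 0.6, 2.4]
finger_gap: 18.6
gripper_force: 49.3
```

Emit:
jog_arm(
  steps=[
    {"tx":-0.05,"ty":0,"tz":0,"wx":0,"wy":0,"wz":0,"gripper":0},
    {"tx":-0.1,"ty":0,"tz":0,"wx":0,"wy":0,"wz":0,"gripper":0},
    {"tx":-0.1,"ty":0,"tz":0,"wx":0,"wy":0,"wz":0,"gripper":0},
  ],
)

```text
time_s: 11.32
position: [490.9, -43.5, 180.0]
tool_rot: [0.64, 0.768, 0.0, 0.0]
wrist_force: [0.4, -0.0, 3.0]
finger_gap: 18.4
gripper_force: 49.3
```

Emit:
jog_arm(
  steps=[
    {"tx":-0.05,"ty":0,"tz":0,"wx":0,"wy":0,"wz":0,"gripper":0},
    {"tx":-0.08,"ty":0,"tz":0,"wx":0,"wy":0,"wz":0,"gripper":0},
    {"tx":-0.08,"ty":0,"tz":0,"wx":0,"wy":0,"wz":0,"gripper":0},
  ],
)

```text
time_s: 11.57
position: [491.0, -44.3, 180.1]
tool_rot: [0.64, 0.768, 0.0, 0.0]
wrist_force: [-0.6, 0.6, 3.5]
finger_gap: 18.5
gripper_force: 49.3
```

Emit:
jog_arm(
  steps=[
    {"tx":-0.05,"ty":0,"tz":0,"wx":0,"wy":0,"wz":0,"gripper":0},
    {"tx":-0.08,"ty":0,"tz":0,"wx":0,"wy":0,"wz":0,"gripper":0},
    {"tx":-0.08,"ty":0,"tz":0,"wx":0,"wy":0,"wz":0,"gripper":0},
  ],
)

```text
time_s: 11.82
position: [491.2, -45.1, 180.1]
tool_rot: [0.64, 0.768, 0.0, 0.0]
wrist_force: [-0.1, 0.5, 3.2]
finger_gap: 18.4
gripper_force: 49.3
```

```bash
python3 look.py e 28
```

```text
[491.19204094 -45.07000533 180.06819348] [6.40319383e-01 7.68108773e-01 4.79864749e-06 3.65066243e-05] [-0.05611089  0.52863177  3.19701899] [-0.04667455 -0.04986898  0.03097794] 18.373124108473633 11.8167
top end [406.7 212. ] z 28.0 cutter [-13.4 -73.1  28. ]
top end [332.3 225.7] z 28.0 cutter [-11.3 181.4  28. ]
side end [314.5 245.9] z 28.0 cutter [ -8.3 182.8  28. ]
side end [391.5 284. ] z 28.0 cutter [ -5.9 -67.9  28. ]
```

Emit:
jog_arm(
  steps=[
    {"tx":-0.04,"ty":0,"tz":0,"wx":0,"wy":0,"wz":0,"gripper":0},
    {"tx":-0.07,"ty":0,"tz":0,"wx":0,"wy":0,"wz":0,"gripper":0},
    {"tx":-0.07,"ty":0,"tz":0,"wx":0,"wy":0,"wz":0,"gripper":0},
  ],
)

```text
time_s: 12.17
position: [491.3, -45.8, 180.1]
tool_rot: [0.64, 0.768, 0.0, 0.0]
wrist_force: [-0.6, 0.2, 3.6]
finger_gap: 18.3
gripper_force: 49.3
```

Emit:
jog_arm(
  steps=[
    {"tx":-0.04,"ty":0,"tz":0,"wx":0,"wy":0,"wz":0,"gripper":0},
    {"tx":-0.07,"ty":0,"tz":0,"wx":0,"wy":0,"wz":0,"gripper":0},
    {"tx":-0.07,"ty":0,"tz":0,"wx":0,"wy":0,"wz":0,"gripper":0},
  ],
)

```text
time_s: 12.42
position: [491.4, -46.4, 180.1]
tool_rot: [0.64, 0.768, -0.0, 0.0]
wrist_force: [0.3, 1.3, 3.5]
finger_gap: 18.6
gripper_force: 49.3
```

Emit:
jog_arm(
  steps=[
    {"tx":-0.04,"ty":0,"tz":0,"wx":0,"wy":0,"wz":0,"gripper":0},
    {"tx":-0.06,"ty":0,"tz":0,"wx":0,"wy":0,"wz":0,"gripper":0},
    {"tx":-0.06,"ty":0,"tz":0,"wx":0,"wy":0,"wz":0,"gripper":0},
  ],
)

```text
time_s: 12.67
position: [491.6, -47.0, 180.1]
tool_rot: [0.64, 0.768, 0.0, 0.0]
wrist_force: [-0.7, 0.8, 5.0]
finger_gap: 18.9
gripper_force: 49.3
```

```bash
python3 - <<'E'
from h import *
s=arm.get_state();print(s['position'],s['wrist_force'],s['moment'])
d=camera('side')
b=cv2.resize(d[255:305,360:420],(720,600),interpolation=cv2.INTER_CUBIC);cv2.imwrite('pics/f.png',b)
E
```

```text
[491.56255556 -47.03341787 180.07001108] [-0.65924299  0.77890499  5.03630731] [-0.03081465 -0.03448471  0.00750637]
```

View pics/f.png

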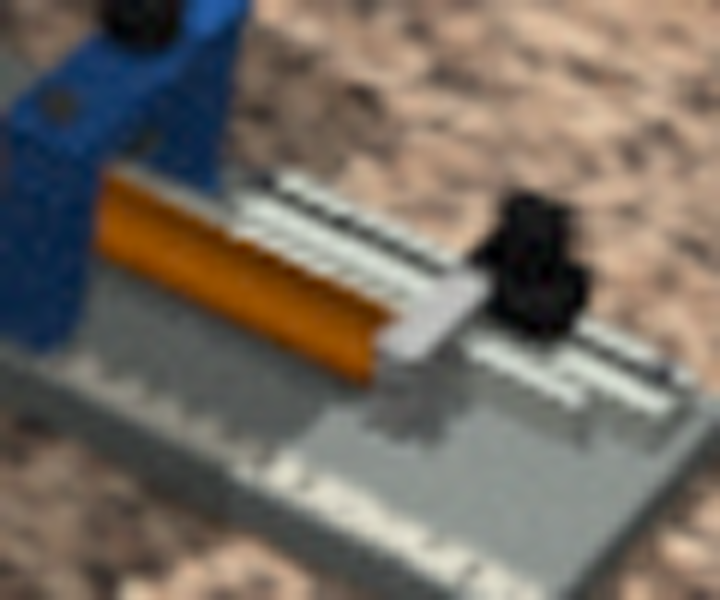

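The picture shows the tube's end at (375,350), touching or almost touching the stop plate. I'll creep on in smaller steps.

Emit:
jog_arm(
  steps=[
    {"tx":-0.03,"ty":0,"tz":-0.02,"wx":0,"wy":0,"wz":0,"gripper":0},
    {"tx":-0.06,"ty":0,"tz":-0.02,"wx":0,"wy":0,"wz":0,"gripper":0},
    {"tx":-0.06,"ty":0,"tz":-0.02,"wx":0,"wy":0,"wz":0,"gripper":0},
  ],
)

```text
time_s: 12.97
position: [491.6, -47.6, 180.2]
tool_rot: [0.64, 0.768, -0.0, -0.0]
wrist_force: [0.2, 1.7, 3.2]
finger_gap: 18.6
gripper_force: 49.3
```

Emit:
jog_arm(
  steps=[
    {"tx":-0.03,"ty":0,"tz":0,"wx":0,"wy":0,"wz":0,"gripper":0},
    {"tx":-0.06,"ty":0,"tz":0,"wx":0,"wy":0,"wz":0,"gripper":0},
    {"tx":-0.06,"ty":0,"tz":0,"wx":0,"wy":0,"wz":0,"gripper":0},
  ],
)

```text
time_s: 13.22
position: [491.6, -47.9, 180.2]
tool_rot: [0.64, 0.768, 0.0, -0.0]
wrist_force: [-0.4, 5.6, 4.3]
finger_gap: 18.5
gripper_force: 49.5
```

The tube is touching the stop with about 5 N. Next I'll ease it sideways to the fence while it's still gripped.

Emit:
jog_arm(
  steps=[
    {"tx":0,"ty":0.05,"tz":0,"wx":0,"wy":0,"wz":0,"gripper":0},
    {"tx":0,"ty":0.1,"tz":0,"wx":0,"wy":0,"wz":0,"gripper":0},
    {"tx":0,"ty":0.15,"tz":0,"wx":0,"wy":0,"wz":0,"gripper":0},
    {"tx":0,"ty":0.15,"tz":0,"wx":0,"wy":0,"wz":0,"gripper":0},
  ],
)

```text
time_s: 13.55
position: [492.7, -47.7, 180.1]
tool_rot: [0.64, 0.768, -0.0, -0.001]
wrist_force: [-1.9, 5.0, 6.6]
finger_gap: 18.4
gripper_force: 49.8
```

Emit:
jog_arm(
  steps=[
    {"tx":0,"ty":0.05,"tz":0,"wx":0,"wy":0,"wz":0,"gripper":0},
    {"tx":0,"ty":0.08,"tz":0,"wx":0,"wy":0,"wz":0,"gripper":0},
    {"tx":0,"ty":0.08,"tz":0,"wx":0,"wy":0,"wz":0,"gripper":0},
  ],
)

```text
time_s: 13.8
position: [493.0, -47.6, 180.1]
tool_rot: [0.64, 0.768, -0.001, -0.001]
wrist_force: [-4.9, 2.9, 7.7]
finger_gap: 18.2
gripper_force: 50.0
```

```bash
python3 look.py g 28
```

```text
[492.96811749 -47.61124068 180.06535504] [ 0.64042698  0.76801761 -0.00079751 -0.00126673] [-4.9033245  2.85617    7.7038567] [ 0.28146954  0.68218095 -0.16700489] 18.168181271712704 13.8
top end [407.5 211.9] z 28.0 cutter [-13.3 -75.8  28. ]
top end [333.2 225.2] z 28.0 cutter [-10.2 178.   28. ]
side end [315.4 246. ] z 28.0 cutter [ -6.6 180.6  28. ]
side end [391.5 284.2] z 28.0 cutter [ -6.5 -68.1  28. ]
```

Emit:
jog_arm(
  steps=[
    {"tx":0,"ty":0,"tz":0,"wx":0,"wy":0,"wz":0,"gripper":0.3},
    {"tx":0,"ty":0,"tz":0,"wx":0,"wy":0,"wz":0,"gripper":0.45},
    {"tx":0,"ty":0,"tz":0,"wx":0,"wy":0,"wz":0,"gripper":0.6},
    {"tx":0,"ty":0,"tz":0,"wx":0,"wy":0,"wz":0,"gripper":0.6},
    {"tx":0,"ty":0,"tz":0,"wx":0,"wy":0,"wz":0,"gripper":0.6},
    {"tx":0,"ty":0,"tz":0,"wx":0,"wy":0,"wz":0,"gripper":0.6},
    {"tx":0,"ty":0,"tz":-2,"wx":0,"wy":0,"wz":0,"gripper":0.6},
    {"tx":0,"ty":0,"tz":-5,"wx":0,"wy":0,"wz":0,"gripper":0.6},
    {"tx":0,"ty":0,"tz":-9,"wx":0,"wy":0,"wz":0,"gripper":0.6},
    {"tx":0,"ty":0,"tz":-12,"wx":0,"wy":0,"wz":0,"gripper":0},
    {"tx":0,"ty":0,"tz":-12,"wx":0,"wy":0,"wz":0,"gripper":0},
  ],
)

```text
time_s: 14.82
position: [496.0, -48.0, 305.8]
tool_rot: [0.64, 0.768, 0.002, 0.004]
wrist_force: [2.3, 0.5, 0.3]
finger_gap: 28.3
gripper_force: 0.0
```

```bash
python3 look.py h 28
```

```text
[496.02952129 -47.9627409  305.77821203] [0.64030982 0.76810414 0.00245829 0.003651  ] [2.28699954 0.5257254  0.32920327] [ 0.00933459 -0.03396506 -0.00618555] 28.275238267369026 14.8167
top end [407.3 212. ] z 28.0 cutter [-13.8 -75.2  28. ]
top end [333.2 225.6] z 28.0 cutter [-11.6 178.1  28. ]
side end [313.8 245.3] z 28.0 cutter [ -7.2 186.1  28. ]
side end [391.3 284.6] z 28.0 cutter [ -8.2 -68.5  28. ]
```

Emit:
jog_arm(
  steps=[
    {"tx":-1,"ty":-3,"tz":0,"wx":-0.11,"wy":0,"wz":0,"gripper":0},
    {"tx":-2.5,"ty":-6,"tz":0,"wx":-0.22,"wy":0,"wz":0,"gripper":0},
    {"tx":-4,"ty":-9,"tz":0,"wx":-0.33,"wy":0,"wz":0,"gripper":0},
    {"tx":-5.5,"ty":-12,"tz":0,"wx":-0.45,"wy":0,"wz":0,"gripper":0},
    {"tx":-7,"ty":-14,"tz":0,"wx":-0.57,"wy":0,"wz":0,"gripper":0},
    {"tx":-8,"ty":-15.8,"tz":0,"wx":-0.68,"wy":0,"wz":0,"gripper":0},
    {"tx":-8,"ty":-15.8,"tz":2,"wx":-0.785,"wy":0,"wz":0,"gripper":0},
    {"tx":-8,"ty":-15.8,"tz":5,"wx":-0.785,"wy":0,"wz":0,"gripper":0},
    {"tx":-8,"ty":-15.8,"tz":8,"wx":-0.785,"wy":0,"wz":0,"gripper":0},
    {"tx":-8,"ty":-15.8,"tz":10,"wx":-0.785,"wy":0,"wz":0,"gripper":0},
    {"tx":-8,"ty":-15.8,"tz":11,"wx":-0.785,"wy":0,"wz":0,"gripper":0},
    {"tx":-8,"ty":-15.8,"tz":11,"wx":-0.785,"wy":0,"wz":0,"gripper":0},
    {"tx":-8,"ty":-15.8,"tz":11,"wx":-0.785,"wy":0,"wz":0,"gripper":0},
    {"tx":-8,"ty":-15.8,"tz":11,"wx":-0.785,"wy":0,"wz":0,"gripper":0},
  ],
)

```text
time_s: 16.08
position: [356.0, -147.8, 202.8]
tool_rot: [0.591, 0.715, 0.298, 0.223]
wrist_force: [1.3, -0.4, 0.7]
finger_gap: 0.1
gripper_force: 0.0
```

```bash
cat > st.py <<'E'
from h import *
s=arm.get_state();o=np.array([527.3,-179.2,0]);Q=R.from_euler('z',10.4,degrees=True).inv()
M=R.from_quat(s['tool_rot']).as_matrix();p=Q.apply(s['position']-o)
print('TCP cut',p.round(2),'tip cut',(p+Q.apply(M[:,2])*173).round(2),'z axis',Q.apply(M[:,2]).round(3),'y',Q.apply(M[:,1]).round(3))
print('F cut',Q.apply(s['wrist_force']).round(2),'M cut',Q.apply(s['moment']).round(2),'gap',s['finger_gap'],s['time_s'],s['joints'].round(2) if hasattr(s['joints'],'round') else s['joints'])
E
python3 st.py
```

```text
TCP cut [-162.86   61.83  202.75] tip cut [-43.39  68.62  77.81] z axis [ 0.691  0.039 -0.722] y [ 0.723 -0.007  0.691]
F cut [ 1.2  -0.67  0.68] M cut [-0.    0.32  0.06] gap 0.051744973363076666 16.0833 [-0.63  0.4   2.47  1.99  0.62 -2.73]
```

Emit:
jog_arm(
  steps=[
    {"tx":0,"ty":0,"tz":0,"wx":0,"wy":0,"wz":0,"gripper":0},
    {"tx":0,"ty":0,"tz":0,"wx":0,"wy":0,"wz":0,"gripper":0},
    {"tx":0,"ty":0,"tz":0,"wx":0,"wy":0,"wz":0,"gripper":0},
  ],
)

```text
time_s: 16.33
position: [356.6, -147.6, 204.0]
tool_rot: [0.591, 0.716, 0.299, 0.221]
wrist_force: [0.0, 0.8, 0.9]
finger_gap: -0.1
gripper_force: 0.0
```

```bash
python3 st.py
```

```text
TCP cut [-162.22   61.95  204.02] tip cut [-42.94  69.33  78.93] z axis [ 0.689  0.043 -0.723] y [ 0.724 -0.009  0.69 ]
F cut [0.18 0.77 0.89] M cut [ 0.01  0.36 -0.05] gap -0.06923570215031793 16.3333 [-0.63  0.4   2.46  1.98  0.61 -2.71]
```

Emit:
jog_arm(
  steps=[
    {"tx":-0.4,"ty":-0.6,"tz":0.45,"wx":0,"wy":-0.02,"wz":0,"gripper":0},
    {"tx":-0.75,"ty":-1.25,"tz":0.9,"wx":0,"wy":-0.043,"wz":0,"gripper":0},
    {"tx":-0.75,"ty":-1.25,"tz":0.9,"wx":0,"wy":-0.043,"wz":0,"gripper":0},
    {"tx":-0.75,"ty":-1.25,"tz":0.9,"wx":0,"wy":-0.043,"wz":0,"gripper":0},
    {"tx":-0.75,"ty":-1.25,"tz":0.9,"wx":0,"wy":-0.043,"wz":0,"gripper":0},
    {"tx":-0.75,"ty":-1.25,"tz":0.9,"wx":0,"wy":-0.043,"wz":0,"gripper":0},
  ],
)

```text
time_s: 16.83
position: [355.8, -155.2, 189.5]
tool_rot: [0.596, 0.711, 0.287, 0.239]
wrist_force: [0.1, 0.3, -0.3]
finger_gap: 0.1
gripper_force: 0.0
```

```bash
python3 st.py; python3 look.py i 28
```

```text
TCP cut [-164.4    54.54  189.51] tip cut [-44.65  54.16  64.65] z axis [ 0.692 -0.002 -0.722] y [ 0.722 -0.006  0.692]
F cut [ 0.14  0.24 -0.27] M cut [-0.02  0.3  -0.01] gap 0.13580201862252295 16.8333 [-0.64  0.45  2.47  2.11  0.63 -2.86]
[ 355.75467304 -155.23148083  189.50515105] [0.59625947 0.71085434 0.28663083 0.23875411] [ 0.09018379  0.26196513 -0.26545952] [-0.07516248  0.2922242  -0.00929626] 0.13580201862252295 16.8333
top end [407.3 212. ] z 28.0 cutter [-13.7 -75.2  28. ]
top end [333.2 225.6] z 28.0 cutter [-11.7 178.1  28. ]
side end [346.  261.9] z 28.0 cutter [-8.6 73.5 28. ]
side end [391.3 284.4] z 28.0 cutter [ -7.7 -68.3  28. ]
```

Emit:
jog_arm(
  steps=[
    {"tx":0,"ty":0,"tz":0.8,"wx":0,"wy":0,"wz":0,"gripper":0},
    {"tx":0,"ty":0,"tz":1.8,"wx":0,"wy":0,"wz":0,"gripper":0},
    {"tx":0,"ty":0,"tz":2.6,"wx":0,"wy":0,"wz":0,"gripper":0},
    {"tx":0,"ty":0,"tz":3.2,"wx":0,"wy":0,"wz":0,"gripper":0},
    {"tx":0,"ty":0,"tz":3.5,"wx":0,"wy":0,"wz":0,"gripper":0},
    {"tx":0,"ty":0,"tz":3.5,"wx":0,"wy":0,"wz":0,"gripper":0},
    {"tx":0,"ty":0,"tz":3.5,"wx":0,"wy":0,"wz":0,"gripper":0},
  ],
)

```text
time_s: 17.52
position: [379.2, -150.9, 163.5]
tool_rot: [0.597, 0.711, 0.286, 0.238]
wrist_force: [0.6, 0.2, -0.2]
finger_gap: 0.0
gripper_force: 0.0
```

```bash
python3 st.py
```

```text
TCP cut [-140.57   54.52  163.52] tip cut [-20.96  54.13  38.54] z axis [ 0.691 -0.002 -0.722] y [ 0.722 -0.006  0.691]
F cut [ 0.65  0.05 -0.23] M cut [ 0.02  0.3  -0.06] gap 0.008712362734197964 17.5167 [-0.58  0.53  2.44  2.23  0.65 -2.94]
```

Emit:
jog_arm(
  steps=[
    {"tx":0,"ty":0,"tz":0.1,"wx":0,"wy":0,"wz":0,"gripper":0},
    {"tx":0,"ty":0,"tz":0.2,"wx":0,"wy":0,"wz":0,"gripper":0},
    {"tx":0,"ty":0,"tz":0.3,"wx":0,"wy":0,"wz":0,"gripper":0},
    {"tx":0,"ty":0,"tz":0.3,"wx":0,"wy":0,"wz":0,"gripper":0},
  ],
)

```text
time_s: 17.85
position: [381.4, -150.8, 161.4]
tool_rot: [0.597, 0.711, 0.286, 0.239]
wrist_force: [0.7, 0.5, -0.3]
finger_gap: -0.1
gripper_force: 0.0
```

Emit:
jog_arm(
  steps=[
    {"tx":0,"ty":0,"tz":0.1,"wx":0,"wy":0,"wz":0,"gripper":0},
    {"tx":0,"ty":0,"tz":0.1,"wx":0,"wy":0,"wz":0,"gripper":0},
    {"tx":0,"ty":0,"tz":0.1,"wx":0,"wy":0,"wz":0,"gripper":0},
  ],
)

```text
time_s: 18.1
position: [382.0, -150.6, 160.6]
tool_rot: [0.597, 0.711, 0.286, 0.239]
wrist_force: [-0.0, 0.3, -0.5]
finger_gap: -0.1
gripper_force: 0.0
```

```bash
python3 st.py
```

```text
TCP cut [-137.72   54.36  160.6 ] tip cut [-18.08  53.88  35.64] z axis [ 0.692 -0.003 -0.722] y [ 0.722 -0.006  0.692]
F cut [ 0.05  0.33 -0.55] M cut [ 0.02  0.3  -0.01] gap -0.10640273946117203 18.1 [-0.58  0.54  2.43  2.25  0.65 -2.95]
```

Emit:
jog_arm(
  steps=[
    {"tx":0,"ty":0,"tz":0.05,"wx":0,"wy":0,"wz":0,"gripper":0},
    {"tx":0,"ty":0,"tz":0.1,"wx":0,"wy":0,"wz":0,"gripper":0},
    {"tx":0,"ty":0,"tz":0.1,"wx":0,"wy":0,"wz":0,"gripper":0},
  ],
)

```text
time_s: 18.35
position: [382.2, -150.4, 160.2]
tool_rot: [0.597, 0.71, 0.286, 0.239]
wrist_force: [-8.5, -3.1, 11.1]
finger_gap: -0.2
gripper_force: 7.2
```

Emit:
jog_arm(
  steps=[
    {"tx":0,"ty":0,"tz":0.05,"wx":0,"wy":0,"wz":0,"gripper":0},
    {"tx":0,"ty":0,"tz":0.08,"wx":0,"wy":0,"wz":0,"gripper":0},
    {"tx":0,"ty":0,"tz":0.08,"wx":0,"wy":0,"wz":0,"gripper":0},
  ],
)

```text
time_s: 18.6
position: [382.3, -150.3, 160.0]
tool_rot: [0.597, 0.71, 0.286, 0.239]
wrist_force: [-17.8, -5.3, 21.8]
finger_gap: 0.1
gripper_force: 14.3
```

Emit:
jog_arm(
  steps=[
    {"tx":0,"ty":0,"tz":-0.05,"wx":0,"wy":0,"wz":0,"gripper":0},
    {"tx":0,"ty":0,"tz":-0.05,"wx":0,"wy":0,"wz":0,"gripper":0},
    {"tx":0,"ty":0,"tz":-0.05,"wx":0,"wy":0,"wz":0,"gripper":0},
  ],
)

```text
time_s: 18.85
position: [382.2, -150.4, 160.1]
tool_rot: [0.597, 0.71, 0.286, 0.239]
wrist_force: [-12.3, -3.2, 15.1]
finger_gap: 0.5
gripper_force: 9.5
```

```bash
python3 st.py; python3 look.py k 28 | tail -4; python3 - <<'E'
import cv2,numpy as np
a=cv2.imread('pics/kS.png')[255:305,360:420];e=cv2.imread('pics/gS.png')[255:305,360:420]
t=cv2.imread('pics/kT.png')[190:240,340:440]
o=np.zeros((600,800,3),'uint8');o[:300,:360]=cv2.resize(a,(360,300),interpolation=2);o[:300,400:760]=cv2.resize(e,(360,300),interpolation=2);o[300:,:600]=cv2.resize(t,(600,300),interpolation=2)
cv2.imwrite('pics/kk.png',o)
E
```

```text
TCP cut [-137.48   54.54  160.13] tip cut [-17.77  53.94  35.23] z axis [ 0.692 -0.003 -0.722] y [ 0.722 -0.007  0.692]
F cut [-12.71  -0.96  15.07] M cut [-0.17  0.06 -0.18] gap 0.48914047754925927 18.85 [-0.57  0.55  2.43  2.25  0.65 -2.96]
top end [407.6 211.4] z 28.0 cutter [-11.9 -76.4  28. ]
top end [332.8 225.7] z 28.0 cutter [-11.6 179.5  28. ]
side end [351.6 264.6] z 28.0 cutter [-8.1 55.2 28. ]
side end [391.5 284.1] z 28.0 cutter [ -6.3 -68.   28. ]
```

View pics/kk.png

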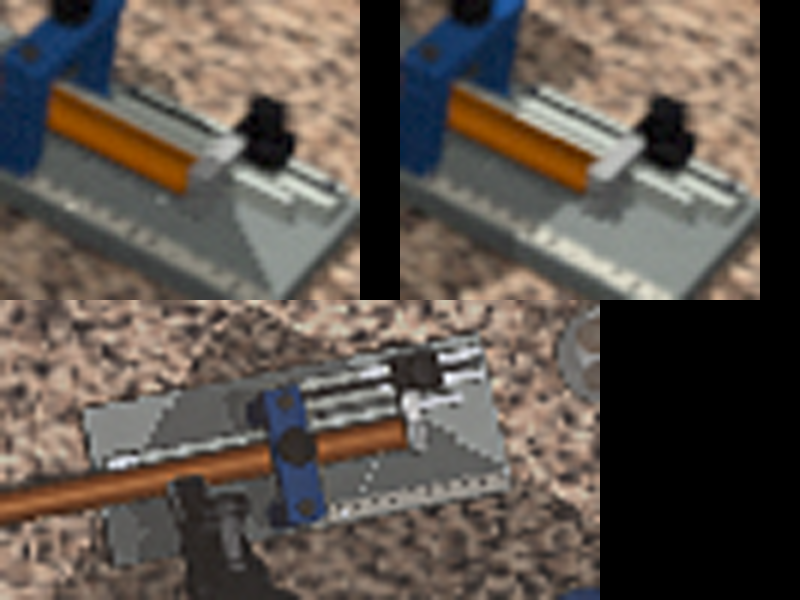

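The picture shows the tube parallel to the fence with its end at the stop plate, and the fingertips pressing it at about (190,490). A small drag along the feed direction, still under the push, will confirm contact with the stop.

Emit:
jog_arm(
  steps=[
    {"tx":-0.03,"ty":0,"tz":0,"wx":0,"wy":0,"wz":0,"gripper":0},
    {"tx":-0.07,"ty":0,"tz":0,"wx":0,"wy":0,"wz":0,"gripper":0},
    {"tx":-0.1,"ty":0,"tz":0,"wx":0,"wy":0,"wz":0,"gripper":0},
    {"tx":-0.1,"ty":0,"tz":0,"wx":0,"wy":0,"wz":0,"gripper":0},
  ],
)

```text
time_s: 19.28
position: [382.2, -150.8, 160.1]
tool_rot: [0.596, 0.711, 0.287, 0.238]
wrist_force: [-10.7, 1.0, 15.2]
finger_gap: 0.1
gripper_force: 8.8
```

```bash
python3 st.py
```

```text
TCP cut [-137.54   54.15  160.09] tip cut [-17.8   53.84  35.23] z axis [ 0.692 -0.002 -0.722] y [ 0.722 -0.006  0.692]
F cut [-10.35   2.9   15.17] M cut [ 0.36 -0.13  0.35] gap 0.13700487581575524 19.2833 [-0.58  0.55  2.43  2.25  0.65 -2.95]
```

Emit:
jog_arm(
  steps=[
    {"tx":-0.04,"ty":0,"tz":0,"wx":0,"wy":0,"wz":0,"gripper":0},
    {"tx":-0.08,"ty":0,"tz":0,"wx":0,"wy":0,"wz":0,"gripper":0},
    {"tx":-0.12,"ty":0,"tz":0,"wx":0,"wy":0,"wz":0,"gripper":0},
    {"tx":-0.12,"ty":0,"tz":0,"wx":0,"wy":0,"wz":0,"gripper":0},
  ],
)

```text
time_s: 19.62
position: [382.2, -151.6, 160.0]
tool_rot: [0.596, 0.711, 0.287, 0.238]
wrist_force: [-10.7, 2.6, 13.2]
finger_gap: 0.0
gripper_force: 8.2
```

```bash
python3 st.py
```

```text
TCP cut [-137.74   53.36  159.96] tip cut [-18.08  53.19  35.02] z axis [ 0.692 -0.001 -0.722] y [ 0.722 -0.006  0.692]
F cut [-10.02   4.53  13.16] M cut [ 0.6  -0.1   0.57] gap 0.017286332803816626 19.6167 [-0.58  0.55  2.43  2.24  0.65 -2.95]
```

Emit:
jog_arm(
  steps=[
    {"tx":-0.05,"ty":0,"tz":0,"wx":0,"wy":0,"wz":0,"gripper":0},
    {"tx":-0.1,"ty":0,"tz":0,"wx":0,"wy":0,"wz":0,"gripper":0},
    {"tx":-0.12,"ty":0,"tz":0,"wx":0,"wy":0,"wz":0,"gripper":0},
    {"tx":-0.12,"ty":0,"tz":0,"wx":0,"wy":0,"wz":0,"gripper":0},
  ],
)

```text
time_s: 19.95
position: [382.3, -152.6, 159.8]
tool_rot: [0.596, 0.711, 0.287, 0.238]
wrist_force: [-9.7, 4.0, 11.7]
finger_gap: -0.2
gripper_force: 7.7
```

```bash
python3 st.py; python3 look.py m 28|tail -4
```

```text
TCP cut [-137.87   52.3   159.82] tip cut [-18.26  52.2   34.83] z axis [ 0.691 -0.001 -0.723] y [ 0.722 -0.006  0.691]
F cut [-8.81  5.71 11.72] M cut [0.69 0.02 0.67] gap -0.23006286030024722 19.95 [-0.58  0.55  2.43  2.24  0.65 -2.95]
top end [407.6 211.5] z 28.0 cutter [-12.  -76.4  28. ]
top end [333.2 225.6] z 28.0 cutter [-11.5 178.1  28. ]
side end [353.3 265.2] z 28.0 cutter [-7.3 50.2 28. ]
side end [391.5 284.2] z 28.0 cutter [ -6.5 -68.1  28. ]
```

Emit:
jog_arm(
  steps=[
    {"tx":0,"ty":0,"tz":0.03,"wx":0,"wy":0,"wz":0,"gripper":0},
    {"tx":0,"ty":0,"tz":0.03,"wx":0,"wy":0,"wz":0,"gripper":0},
    {"tx":0,"ty":0,"tz":0.03,"wx":0,"wy":0,"wz":0,"gripper":0},
    {"tx":0,"ty":0,"tz":0.03,"wx":0,"wy":0,"wz":0,"gripper":0},
    {"tx":0,"ty":0,"tz":0.03,"wx":0,"wy":0,"wz":0,"gripper":0},
    {"tx":0,"ty":0,"tz":0.03,"wx":0,"wy":0,"wz":0,"gripper":0},
  ],
)

```text
time_s: 20.55
position: [382.3, -152.6, 159.8]
tool_rot: [0.596, 0.711, 0.287, 0.238]
wrist_force: [-13.7, 2.5, 16.2]
finger_gap: -0.2
gripper_force: 10.5
```

```bash
python3 st.py
```

```text
TCP cut [-137.82   52.37  159.76] tip cut [-18.19  52.23  34.79] z axis [ 0.691 -0.001 -0.722] y [ 0.722 -0.006  0.691]
F cut [-12.99   4.88  16.21] M cut [ 0.6  -0.08  0.59] gap -0.1735097172554259 20.55 [-0.58  0.55  2.43  2.24  0.65 -2.95]
```

```bash
python3 -c "
from plant import job;print(job.sign_off())"
```

```text
the job is handed in; nothing more can be done
None
```

I handed the job in at about 20.6 s. The tube lies on the bed through the portal and is parallel to the fence. It is held in the corner with a diagonal push of about 21 N. The push read about 28 N for a moment before I eased it back. Its end is at the stop, judged from the wrist force and camera, which can't exclude a sub-millimetre gap. The highest force I saw towards the stop was about 6 N, well under the 30 N at which it slips.

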